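Pack the cupping caddy

ROBOT

A 6-joint arm with a two-finger parallel gripper is mounted at the origin on the work surface. World frame = base frame: x ahead of the robot, y to its left, z up, the work surface at z = 0. Lengths are in mm, angles in rad, forces in N, time in s.
With the tool pointing down it reaches from about 275 to 775 mm from the base axis. Payload 14.6 kg.
Tool frame: the origin (TCP) lies on the mounting face of the last link; the fingertips stand 173 mm ahead of it and the grasp point (between the pads) lies 155 mm ahead of it; z points along the fingers, y is the line along which they close (so a half turn about z gives the same grasp; the last joint's range is limited). The gripper opens to 85 mm and grips with 20 to 120 N. Pads are 22 mm wide; open, the fingers measure 114 mm over their backs; the gripper's body (76 mm by 85 mm) begins 54 mm behind the grasp point. The pads swing forward as they close: fully open they stand 13 mm farther back than shut.
Start: joints at [-1.268, 0.263, -0.048, 1.259, 0, 1.415], TCP at [232.032, -470.946, 404.678] pointing down, gripper open.
Joint ranges: [-2.65, 2.65], [-0.89, 1.7], [-1.18, 1.37], [-2.13, 2.11], [-1.35, 1.29], [-3.14, 3.14]. Speed limits (rad/s): [1.89, 1.89, 2.57, 2.79, 3.14, 3.14].

INTERFACE

Orientations are given as a unit quaternion [w, x, y, z].
In Python, from cell import ctrl gives the robot as it stands.
- The arm moves only by the tool arm_command, never from a script. Its argument "series" is a list of rows, each an object with "rotation": the turn, a rotation vector about the tool's x, y, z in rad, a list of three; "travel": the shift along the tool's x, y, z in cm, a list of three; "fingers": the opening, from 0 (shut) to 1 (fully open). In form: [{"rotation": [ax, ay, az], "travel": [tx, ty, tz], "fingers": fingers}, ...]. A call has 1 to 10 rows; each row is the pose to reach, as a shift and turn from the pose commanded when the call began, along the tool's axes at that moment; what a row does not reach only later rows make up. A row lasts 1/12 s, in which the tool goes at most 41.7 mm and 7.16 degrees, less where a joint would pass 70% of its speed; a pose out of reach is approached as far as the arm can. A call with a gripper value outside its range is refused whole. The fingers move at their own pace and stop on an object; the grip force is fixed at half the most. Time passes only in rows, so rows that repeat a pose let the fingers close. It gives the time, the measured TCP pose, the force, the opening and the grip force at its end, in the units of the state.
- ctrl.read_state(): the state, without advancing time (a new reading comes with each control period).
- ctrl.snapshot(name): name is "scene" or "top" or "wrist"; returns a dict with "frame" (420x560x3 uint8, blue, green, red), "fx", "fy", "cx", "cy" (pixels), "dist" ([k1, k2, p1, p2, k3] as OpenCV has them; the pictures are not rectified), "origin" and "orientation" of the camera in the world. Camera axes: x right, y up, looking along -z (the intrinsics and any distortion apply to the point x, -y, -z); pixel columns grow to the right and rows downward; lengths in mm; the calibration is good to about 2 mm. A picture is of the moment at which its call begins. There is no depth.
- ctrl.job_done(): hands the job in; it is judged then, once.
The state is a dict: "time": time; "joint_pos": joint angles; "joint_velocities": joint speeds; "joint_efforts": joint torques, N m; "tool_pos": TCP position; "tcp_rot": TCP orientation; "contact_force": force on the tool from outside, world axes, zero at the start; "ft_torque": the same for the moment, N m; "opening": finger opening in mm; "grasp_force": force on a finger pad.
Only numpy, scipy, OpenCV 4.12 (cv2) and the standard library are available. Lean on these libraries where they do the work, as an engineer would, in place of code of your own. Each camera call takes 0.05 s, during which the arm holds its last target. There are 200 camera calls.

TASK

Pack up the cupping kit: set the handleless cup, the timer, the sample tin and the brass check weight upright in the wooden caddy, each fully down in its own bay - the cup in the largest round hole, the tin in the middle one, the weight in the smallest and the timer in the rectangular one. Set them down gently, do not drop them. Leave the mug with the handle and the blank card stand standing where they are.

Things in the scene. Friction and masses are not known exactly. Their poses are not given: they have to be found in the camera images.
- cup: The tasting cup: white ceramic, open on top, NO handle, 60 mm across at the rim, narrowing a little downward, 62 mm high, wall 4 mm, about 0.14 kg. Starts upright on the table. Origin: centre of the underside; z up along its axis.
- timer: The timer: an upright white plastic block 24 mm thick (x) and 66 mm wide (y), 62 mm high, on a foot 36 x 66 mm and 10 mm high; dark screen on its -x face, three small round grey buttons on its top (3 mm proud). About 0.12 kg. Starts upright on the table. Origin: centre of the underside; z up.
- tin: The sample tin: a closed round aluminium tin with a flat lid, 45 mm across (lid 47 mm, from 46 mm height up), 62 mm high, about 0.1 kg. Starts upright on the table. Origin: centre of the underside; z up.
- weight: The scale's check weight: a brass cylinder 34 mm across and 52 mm high with a small knob (20 mm across) on top, 72 mm high in all, about 0.4 kg. Starts upright on the table. Origin: centre of the underside; z up.
- mug: A look-alike that stays: a white ceramic mug of the cup's size (60 mm across, 62 mm high) but WITH a handle, which sticks out to its +y side (to 52 mm from the axis). Loose. Origin: centre of the underside; z up.
- card_stand: A look-alike that stays: a card stand with the timer's foot (36 x 66 mm, 10 mm high) but only a blank 7 mm thin upright white plate, 56 mm high in all, no screen, no buttons. Loose. Origin: centre of the underside; x across the plate, z up.
- bay_cup: Cork insert 100 x 100 mm, fixed in the caddy, its top 14 mm above its floor, with the largest round hole, 78 mm across, right through the insert: the cup's bay. Origin: centre of the hole on its floor (5 mm above the table), where the thing's underside rests; z up. Caddy: fixed wooden tray 216 x 216 mm, black floor, rim 21 mm high.
- bay_timer: Cork insert 100 x 100 mm, fixed in the caddy, its top 14 mm above its floor, with a rectangular hole, 52 mm along its x by 82 mm along its y, right through: the timer's bay (the timer's y along the hole's y, either way round). Origin: centre of the hole on its floor (5 mm above the table), where the thing's underside rests; z up.
- bay_tin: Cork insert 100 x 100 mm, fixed in the caddy, its top 14 mm above its floor, with the middle-sized round hole, 64 mm across, right through the insert: the tin's bay. Origin: centre of the hole on its floor (5 mm above the table), where the thing's underside rests; z up. The four inserts lie two by two, 102 mm between centres, in any order.
- bay_weight: Cork insert 100 x 100 mm, fixed in the caddy, its top 14 mm above its floor, with the smallest round hole, 52 mm across, right through the insert: the weight's bay. Origin: centre of the hole on its floor (5 mm above the table), where the thing's underside rests; z up. The caddy has a 20 mm wire handle on its two x sides.
Mind the look-alikes: they are no part of the job. What is shaped like the tin but green is not meant. What is shaped like the timer but purple is not meant.

How it is judged (in metres and radians):
At the end, for the whole second after the job is handed in: Cup, timer, tin and weight each stand upright (within 0.12 rad) in their own bay, within 14 mm of its centre and down on its floor (within 6 mm), at rest; the mug and the card stand are upright and within 20 mm of where they began (horizontal distance between cup and bay_cup below 0.014 m and z of cup in the frame of bay_cup between -0.004 and 0.006 m and angle between each of cup, timer, tin, weight's own z axis and vertical below 0.12 rad and linear speed of each of cup, timer, tin, weight below 0.02 m/s and angular speed of each of cup, timer, tin, weight below 0.2 rad/s and horizontal distance between timer and bay_timer below 0.014 m and z of timer in the frame of bay_timer between -0.004 and 0.006 m and horizontal distance between tin and bay_tin below 0.014 m and z of tin in the frame of bay_tin between -0.004 and 0.006 m and horizontal distance between weight and bay_weight below 0.014 m and z of weight in the frame of bay_weight between -0.004 and 0.006 m and distance of each of mug, card_stand from where it was at the start of the episode below 0.02 m and angle between each of mug, card_stand's own z axis and vertical below 0.2 rad); the robot touches nothing.
It fails at once if the mug is shifted more than 20 mm or tipped over (distance of mug from where it was at the start of the episode above 0.02 m or angle between mug's own z axis and vertical above 0.3 rad).
It fails at once if the card stand is shifted more than 20 mm or tipped over (distance of card_stand from where it was at the start of the episode above 0.02 m or angle between card_stand's own z axis and vertical above 0.3 rad).
It fails at once if a thing is dropped: it falls free, touching nothing, with its underside more than 45 mm above the table ((height (world z) of cup above 0.045 m and contact force between cup and anything else below 0.001 N) or (height (world z) of timer above 0.045 m and contact force between timer and anything else below 0.001 N) or (height (world z) of tin above 0.045 m and contact force between tin and anything else below 0.001 N) or (height (world z) of weight above 0.045 m and contact force between weight and anything else below 0.001 N)).
It also fails if it takes over 128 s, if anything falls off the work surface, if the arm or the gripper's body presses on something with over 40 N, if the wrist force passes 120 N, or if a joint passes its speed limit or range.

## Working session

There is one attempt and no reset: what is moved stays moved. The work goes in short steps, Python scripts to look and compute and a tool call to move; the robot and the scene stay as the last step left them, time stands still between calls to the robot, and variables do not carry over. Pictures are saved under pics/ and viewed, at most 14 in all, crops included, and the job is handed in when it is done.

Besides the shell and the picture viewer there is one more tool, called after "Request:" as name([rows], argument=value, ...), one row to a line, values as JSON. arm_command: Moves the arm, as the interface text tells. Its arguments: {"type":"object","properties":{"series":{"type":"array","items":{"type":"object","properties":{"rotation":{"type":"array","items":{"type":"number"}},"travel":{"type":"array","items":{"type":"number"}},"fingers":{"type":"number"}}}}},"required":["series"]}

```bash
mkdir -p pics; ls
python3 - <<'E'
from cell import ctrl
import cv2
for n in("scene","top","wrist"):
    s=ctrl.snapshot(n); cv2.imwrite(f"pics/{n}0.png",s["frame"]); print(n,{k:v for k,v in s.items() if k!="frame"})
print(ctrl.read_state())
E
```

```text
pics
scene {'fx': 496.57982331209394, 'fy': 496.57982331209394, 'cx': 284.4106663385086, 'cy': 208.41592660415319, 'dist': array([-0.02762047,  0.        ,  0.        ,  0.        ,  0.        ]), 'origin': array([1291.52579057,  450.43036357,  772.28134512]), 'orientation': array([0.43521372, 0.21690771, 0.37983643, 0.78693351])}
top {'fx': 389.29887662864104, 'fy': 389.29887662864104, 'cx': 274.4859070247272, 'cy': 210.14699781497583, 'dist': array([-0.04017381,  0.        ,  0.        ,  0.        ,  0.        ]), 'origin': array([ 381.71527258,  -35.75347278, 1111.57340135]), 'orientation': array([-0.70498268, -0.02999554,  0.03162031,  0.70788406])}
wrist {'fx': 335.0532151497162, 'fy': 335.0532151497162, 'cx': 281.06161565324373, 'cy': 213.83695315114733, 'dist': array([-0.05332615,  0.        ,  0.        ,  0.        ,  0.        ]), 'origin': array([ 303.63488296, -434.88229091,  372.90817139]), 'orientation': array([ 0.83867515, -0.13541037,  0.08375946, -0.52083815])}
{'time': 0.15, 'joint_pos': array([-1.26830168e+00,  2.63442855e-01, -4.87913644e-02,  1.25935565e+00,
       -3.33340116e-05,  1.41549104e+00]), 'joint_velocities': array([-6.52741925e-04, -1.09446817e-03,  8.30527689e-04, -4.50632179e-04,
        1.12750379e-03,  2.05132141e-05]), 'joint_efforts': array([ 1.96137080e-03, -6.37823868e+01,  3.84648192e+01,  1.05642041e-02,
       -1.75066921e-04, -1.30427799e-05]), 'tool_pos': array([ 232.00967212, -470.88998386,  404.31996286]), 'tcp_rot': array([-3.94473846e-04,  9.73916510e-01,  2.26906312e-01, -4.57959457e-05]), 'contact_force': array([-0.15019397, -0.68530478, -0.7206637 ]), 'ft_torque': array([ 0.0339835 , -0.00371363,  0.02771455]), 'grasp_force': 0.0, 'opening': 85.40926047895613}
```

View pics/top0.png

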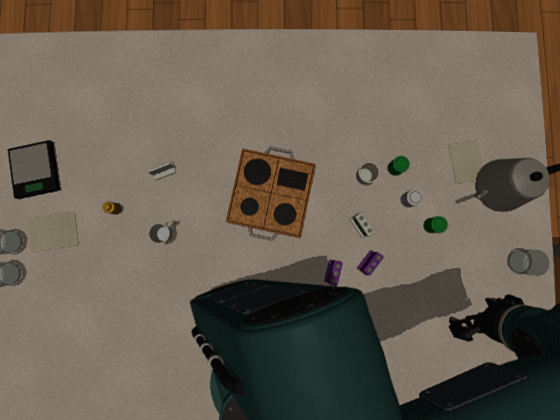

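View pics/scene0.png

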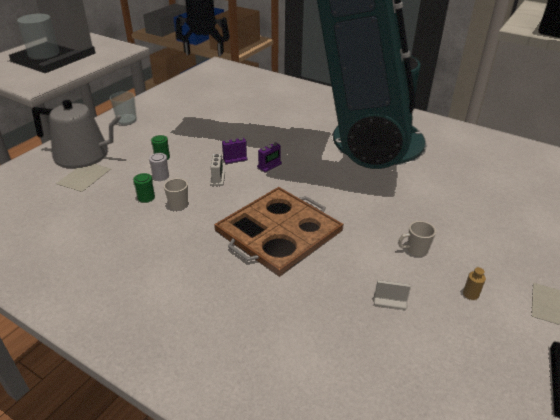

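The top view shows:
- White round: (367,173) has no handle, so it is the cup. (162,233) has a handle, so it is the mug.
- Tin shape: (413,198) is aluminium, so it is the tin. (399,165) and (436,225) are green.
- Timer shape: (362,225) is white with buttons, so it is the timer. (333,272) and (371,263) are purple, and (162,171) is the thin-plate card stand.
- Brass: (111,207) is the weight.
- Caddy: bay_cup (257,172), bay_timer (292,180), bay_weight (249,206), bay_tin (285,215).

I'll confirm these in one enlarged crop.

```bash
cat > h.py <<'E'
import numpy as np, cv2
from scipy.spatial.transform import Rotation as R
from cell import ctrl
F=np.diag([1.,-1,-1])
def rot(q): return R.from_quat(np.roll(q,-1)).as_matrix()
def K(s): return np.array([[s["fx"],0,s["cx"]],[0,s["fy"],s["cy"]],[0,0,1]])
def proj(P,s):
    A=F@rot(s["orientation"]).T; return cv2.projectPoints(np.atleast_2d(P).astype(float),cv2.Rodrigues(A)[0],-A@s["origin"],K(s),s["dist"])[0][:,0]
def world(px,z,s):
    u=cv2.undistortPoints(np.array(px,float).reshape(-1,1,2),K(s),s["dist"])[:,0]
    d=np.c_[u,np.ones(len(u))]@F@rot(s["orientation"]).T
    return s["origin"]+d*((z-s["origin"][2])/d[:,2])[:,None]
E
python3 - <<'E'
import cv2,numpy as np
t=cv2.imread("pics/top0.png")
def c(x,y,w,h,W,H): return cv2.resize(t[y:y+h,x:x+w],(W,H),interpolation=cv2.INTER_CUBIC)
a=c(340,150,100,125,480,600)
b=np.vstack([c(95,150,100,94,320,300),c(222,140,100,94,320,300)])
cv2.imwrite("pics/c1.png",np.hstack([a,b]))
E
```

```text
(no output)
```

View pics/c1.png

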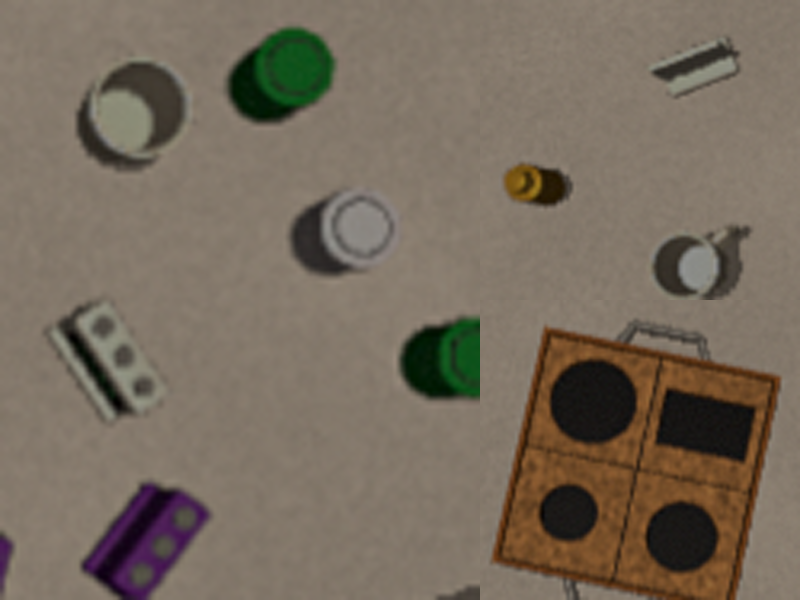

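Crop confirmed: the handleless cup, the silver tin, the white timer with buttons and the brass weight are the targets, and the holes read as listed. Next I measure them and cross-check in the scene camera.

Run:
```python
from h import *
import json
s=ctrl.snapshot("top"); im=s["frame"]
L=lambda X,Y:((X+.5)/4.8-.5+340,(Y+.5)/4.8-.5+150)
W=lambda X,Y:((X-480+.5)/3.2-.5+95,(Y+.5)/3.2-.5+150)
o={}
o["cup"]=world(L(138,109),62,s)[0]; o["tin"]=world(L(359.5,229),62,s)[0]
b=world([L(103,326),L(124,356),L(144.5,386)],65,s); o["timer"]=b.mean(0)
d=b[2]-b[0]; print("timer button span",np.hypot(*d[:2]),"y-axis ang",np.degrees(np.arctan2(d[1],d[0])))
f=world([L(46,330),L(112,422)],10,s);print("foot edge",f, np.degrees(np.arctan2(*(f[1]-f[0])[1::-1])),np.linalg.norm(f[1]-f[0]))
o["weight"]=world(W(523,181),72,s)[0]; o["mug"]=world(W(686,266),62,s)[0]; o["card"]=world(W(696,66),30,s)[0]
g=im[140:250,220:325].max(2); m=(g<55).astype(np.uint8)
n,lab,st,ce=cv2.connectedComponentsWithStats(m)
for i in range(1,n):
    if st[i,4]>120:
        c=world(ce[i]+[220,140],19,s)[0]; k=c[2]/1
        cn=max(cv2.findContours((lab==i).astype(np.uint8),cv2.RETR_EXTERNAL,cv2.CHAIN_APPROX_NONE)[0],key=len)
        r=cv2.minAreaRect(cn); pts=world(cv2.boxPoints(r)+[220,140],19,s)
        print(np.round(c[:2],1),"eq.diam",2*np.sqrt(st[i,4]/np.pi)*1092/389,"edges",[(round(np.hypot(*e[:2])),round(np.degrees(np.arctan2(e[1],e[0])),1)) for e in np.diff(pts,axis=0)])
for k,v in o.items(): print(k,np.round(v,1),"reach",np.hypot(*v[:2]))
q=ctrl.snapshot("scene"); v=q["frame"].copy()
for k,p in o.items():
    for z in(0,p[2]):
        u=proj([p[0],p[1],z],q)[0]; cv2.circle(v,(int(u[0]),int(u[1])),1,(0,0,255) if z else (0,255,0),-1)
cv2.imwrite("pics/sc1.png",cv2.resize(v[120:330,100:500],(800,420),interpolation=cv2.INTER_CUBIC))
```

```text
timer button span 40.726671711708505 y-axis ang -146.24086109610448
foot edge [[ 453.71932099 -250.5885571    10.        ]
 [ 399.18191384 -288.55544518   10.        ]] -145.15581827682576 66.45158665669298
[588.1  10.9] eq.diam 74.48874581457957 edges [(74, np.float64(-90.2)), (72, np.float64(179.8)), (74, np.float64(89.8))]
[566.8 -88.4] eq.diam 69.90247888131381 edges [(50, np.float64(-12.7)), (81, np.float64(-102.9)), (50, np.float64(166.9))]
[488.8  32.7] eq.diam 49.27603776022632 edges [(48, np.float64(-90.2)), (45, np.float64(180.0)), (48, np.float64(89.8))]
[466.7 -66.7] eq.diam 61.584865359201636 edges [(59, np.float64(-90.2)), (59, np.float64(179.5)), (59, np.float64(89.8))]
cup [ 576.4 -295.9   62. ] reach 647.8934276852648
tin [ 507.1 -420.9   62. ] reach 658.9697460059158
timer [ 435.3 -283.5   65. ] reach 519.4597843333714
weight [485. 411.  72.] reach 635.7173377356535
mug [413.3 273.7  62. ] reach 495.7383462766241
card [590.5 278.2  30. ] reach 652.7274242583079
```

View pics/sc1.png

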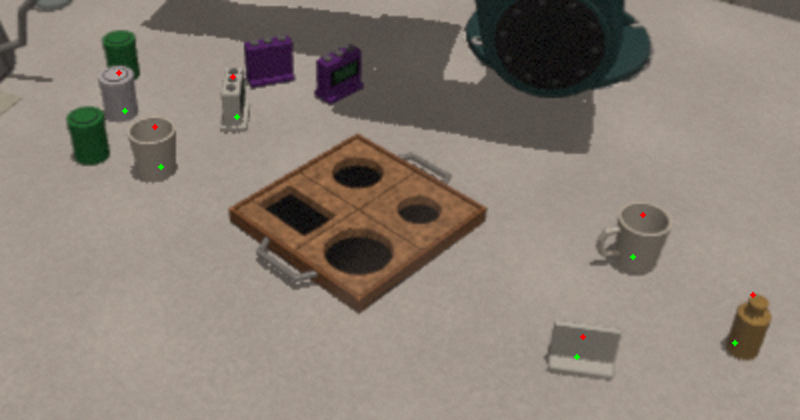

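The projections land on the named objects (a few px off at the weight), and the bay spacings come to 101.6 mm, as they should. I'll fly to the tin and refine with the wrist camera.

```bash
cat > go.py <<'E'
import sys
from h import *
# args: x,y,z,yaw per waypoint -> travel cm / rotation from the present pose
st=ctrl.read_state(); p0=st["tool_pos"]; R0=rot(st["tcp_rot"])
print("t",st["time"],"p",np.round(p0,1),"yaw",round(np.degrees(np.arctan2(R0[1,0],R0[0,0])),1),"open",round(st["opening"],1),"q6",round(st["joint_pos"][5],2))
for a in sys.argv[1:]:
    x,y,z,w=map(float,a.split(",")); c,s=np.cos(np.radians(w)),np.sin(np.radians(w))
    R1=np.array([[c,s,0],[s,-c,0],[0,0,-1]])
    print(a,"travel",np.round(R0.T@(np.array([x,y,z])-p0)/10,2),"rot",np.round(R.from_matrix(R0.T@R1).as_rotvec(),3))
E
python3 go.py 507,-421,340,30
```

```text
t 0.25 p [ 232.  -470.9  404.5] yaw 26.2 open 85.4 q6 1.42
507,-421,340,30 travel [26.87  7.68  6.45] rot [-0.    -0.    -0.066]
```

Request:
arm_command([
  {"travel":[26.87,7.68,6.45],"rotation":[0,0,-0.066],"fingers":1},
  {"travel":[26.87,7.68,6.45],"rotation":[0,0,-0.066],"fingers":1},
  {"travel":[26.87,7.68,6.45],"rotation":[0,0,-0.066],"fingers":1},
  {"travel":[26.87,7.68,6.45],"rotation":[0,0,-0.066],"fingers":1},
  {"travel":[26.87,7.68,6.45],"rotation":[0,0,-0.066],"fingers":1},
  {"travel":[26.87,7.68,6.45],"rotation":[0,0,-0.066],"fingers":1},
  {"travel":[26.87,7.68,6.45],"rotation":[0,0,-0.066],"fingers":1},
  {"travel":[26.87,7.68,6.45],"rotation":[0,0,-0.066],"fingers":1},
  {"travel":[26.87,7.68,6.45],"rotation":[0,0,-0.066],"fingers":1},
  {"travel":[26.87,7.68,6.45],"rotation":[0,0,-0.066],"fingers":1},
])

```text
time: 1.08
tool_pos: [506.8, -421.1, 340.0]
tcp_rot: [-0.0, 0.966, 0.259, -0.0]
contact_force: [0.0, -0.4, -0.6]
opening: 85.5
grasp_force: 0.0
```

```bash
python3 - <<'E'
from h import *
s=ctrl.snapshot("wrist"); v=s["frame"]
for p in([507.1,-420.9,62],[507.1,-420.9,0],[576.4,-295.9,62],[576.4,-295.9,0]):
    u=proj(p,s)[0]; print(u); cv2.circle(v,(int(round(u[0])),int(round(u[1]))),2,(0,0,255),-1)
cv2.imwrite("pics/w1.png",v)
E
python3 go.py 507,-421,200,30
```

```text
[281.43237237 211.3291784 ]
[281.29932086 191.22862498]
[172.40803175  37.82897656]
[194.82307445  51.22578405]
t 1.1333 p [ 506.3 -421.4  340.5] yaw 30.0 open 85.4 q6 1.8
507,-421,200,30 travel [ 0.08  0.   14.05] rot [ 0.  0. -0.]
```

View pics/w1.png

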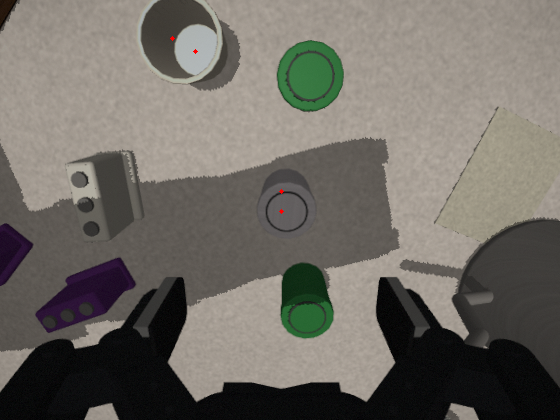

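The wrist view shows the tin lid centred at (286.5,211), about 5 px right of the prediction, and the cup rim at (180,39), about 8 px off. The timer buttons are at (80,180), (86,205) and (91,229). The wrist camera is closer, so I'll recompute from it.

Run:
```python
from h import *
s=ctrl.snapshot("wrist")
print("tin",world((286.5,211),62,s),"cup",world((180.5,39),62,s))
b=world([(80,180),(86,205),(91.5,229)],65,s);d=b[2]-b[0];print("timer",b.mean(0),np.degrees(np.arctan2(d[1],d[0])),np.hypot(*d[:2]))
for n in("scene","top"):
  q=ctrl.snapshot(n);print(n,proj([[507.1,-420.9,62],[485,411,72],[576.4,-295.9,62]],q))
```

```text
tin [[ 508.80790599 -424.61049369   62.        ]] cup [[ 578.15384972 -301.32452459   62.        ]]
timer [ 436.07928118 -287.15471876   65.        ] -147.15730237348322 39.69562712694142
scene [[158.98734205 156.25245686]
 [476.09353514 267.4038289 ]
 [177.11060627 183.49238925]]
top [[414.51748993 197.30359776]
 [108.08578419 206.22191241]
 [368.37158878 172.3126239 ]]
```

```bash
python3 go.py 508.8,-424.6,202,30
```

```text
t 1.2833 p [ 506.  -421.6  340.8] yaw 29.9 open 85.6 q6 1.8
508.8,-424.6,202,30 travel [ 0.09  0.39 13.88] rot [ 0.001 -0.    -0.001]
```

Request:
arm_command([
  {"travel":[0,0.4,7],"fingers":1},
  {"travel":[0,0.4,11],"fingers":1},
  {"travel":[0,0.4,13.8],"fingers":1},
  {"travel":[0,0.4,13.8],"fingers":1},
  {"travel":[0,0.4,13.8],"fingers":1},
  {"travel":[0,0.4,13.8],"fingers":0},
  {"travel":[0,0.4,13.8],"fingers":0},
  {"travel":[0,0.4,13.8],"fingers":0},
  {"travel":[0,0.4,13.8],"fingers":0},
  {"travel":[0,0.4,13.8],"fingers":0},
])

```text
$.series[0]: bad value
```

Request:
arm_command([
  {"travel":[0,0,0],"fingers":0},
  {"travel":[0,0,0],"fingers":0},
  {"travel":[0,0,0],"fingers":0},
])

```text
$.series[0]: bad value
```

Rotation is mandatory in every row.

Request:
arm_command([
  {"rotation":[0,0,0],"travel":[0,0.4,7],"fingers":1},
  {"rotation":[0,0,0],"travel":[0,0.4,11],"fingers":1},
  {"rotation":[0,0,0],"travel":[0,0.4,13.8],"fingers":1},
  {"rotation":[0,0,0],"travel":[0,0.4,13.8],"fingers":1},
  {"rotation":[0,0,0],"travel":[0,0.4,13.8],"fingers":1},
  {"rotation":[0,0,0],"travel":[0,0.4,13.8],"fingers":0},
  {"rotation":[0,0,0],"travel":[0,0.4,13.8],"fingers":0},
  {"rotation":[0,0,0],"travel":[0,0.4,13.8],"fingers":0},
  {"rotation":[0,0,0],"travel":[0,0.4,13.8],"fingers":0},
  {"rotation":[0,0,0],"travel":[0,0.4,13.8],"fingers":0},
])

```text
time: 2.12
tool_pos: [509.4, -425.0, 204.4]
tcp_rot: [0.002, 0.966, 0.259, 0.001]
contact_force: [-1.1, 1.0, 9.0]
opening: 45.5
grasp_force: 60.0
```

Request:
arm_command([
  {"rotation":[0,0,0],"travel":[0,0,0],"fingers":0},
  {"rotation":[0,0,0],"travel":[0,0,0],"fingers":0},
  {"rotation":[0,0,0],"travel":[0,0,0],"fingers":0},
])

```text
time: 2.37
tool_pos: [509.4, -425.0, 204.4]
tcp_rot: [0.002, 0.966, 0.259, 0.001]
contact_force: [-1.3, 0.4, 10.5]
opening: 45.4
grasp_force: 60.0
```

Gripped at 45 mm. I'll lift and stop short of the caddy so the wrist camera can see the bays.

```bash
python3 go.py 509,-425,320,30 400,-150,330,30
```

```text
t 2.3667 p [ 509.4 -425.   204.4] yaw 30.0 open 45.4 q6 1.8
509,-425,320,30 travel [ -0.03   0.02 -11.56] rot [ 0.003 -0.001  0.   ]
400,-150,330,30 travel [  4.29 -29.24 -12.65] rot [ 0.003 -0.001  0.   ]
```

Request:
arm_command([
  {"rotation":[0,0,0],"travel":[0,0,-2],"fingers":0},
  {"rotation":[0,0,0],"travel":[0,0,-5],"fingers":0},
  {"rotation":[0,0,0],"travel":[0,0,-8],"fingers":0},
  {"rotation":[0,0,0],"travel":[0,0,-12],"fingers":0},
  {"rotation":[0,0,0],"travel":[0.5,-3.5,-12.5],"fingers":0},
  {"rotation":[0,0,0],"travel":[1.1,-7,-12.5],"fingers":0},
  {"rotation":[0,0,0],"travel":[1.7,-11,-12.5],"fingers":0},
  {"rotation":[0,0,0],"travel":[2.3,-15,-12.5],"fingers":0},
  {"rotation":[0,0,0],"travel":[2.8,-19,-12.5],"fingers":0},
  {"rotation":[0,0,0],"travel":[3.4,-23,-12.5],"fingers":0},
])

```text
time: 3.2
tool_pos: [422.3, -206.8, 328.1]
tcp_rot: [0.001, 0.966, 0.259, 0.001]
contact_force: [1.4, 1.0, -0.8]
opening: 45.8
grasp_force: 61.6
```

Request:
arm_command([
  {"rotation":[0,0,0],"travel":[0.4,-3,0],"fingers":0},
  {"rotation":[0,0,0],"travel":[0.9,-6.2,0],"fingers":0},
  {"rotation":[0,0,0],"travel":[0.9,-6.2,0],"fingers":0},
  {"rotation":[0,0,0],"travel":[0.9,-6.2,0],"fingers":0},
  {"rotation":[0,0,0],"travel":[0.9,-6.2,0],"fingers":0},
])

```text
time: 3.62
tool_pos: [400.5, -150.4, 328.1]
tcp_rot: [0.001, 0.966, 0.259, 0.001]
contact_force: [0.6, 0.5, -0.6]
opening: 45.8
grasp_force: 61.7
```

```bash
python3 - <<'E'
from h import *
s=ctrl.snapshot("wrist"); v=s["frame"]
for p in([588.1,10.9],[566.8,-88.4],[488.8,32.7],[466.7,-66.7]):
    u=proj(p+[19],s)[0]; print(u); cv2.circle(v,(int(round(u[0])),int(round(u[1]))),2,(0,0,255),-1)
cv2.imwrite("pics/w2.png",v)
E
python3 go.py
```

```text
[ 213.89780208 -140.1752728 ]
[321.68186349 -31.62453861]
[124.84723124 -18.77165761]
[229.96780702  78.47886461]
t 3.6667 p [ 400.6 -150.8  327.8] yaw 30.0 open 45.3 q6 2.07
```

View pics/w2.png

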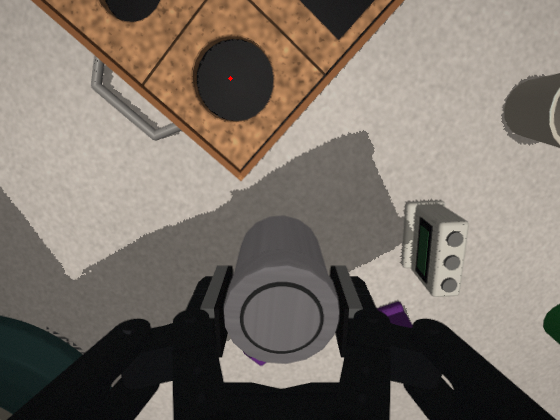

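The view shows the tin held straight at u≈282, with its lid at (282,318), and the tin bay at (234.5,79.5), 4.5 px off the prediction. The bias is the same as for the objects.

```bash
python3 - <<'E'
from h import *
s=ctrl.snapshot("wrist"); st=ctrl.read_state()
print("bay",world((234.5,79.5),19,s),"lid",world((282,318),st["tool_pos"][2]-204.4+62,s),st["tool_pos"])
b=world([(455,239),(452,262),(449,285)],65,s);d=b[2]-b[0];print("timer",b.mean(0),np.degrees(np.arctan2(d[1],d[0])),np.hypot(*d[:2]))
E
python3 go.py 467.5,-70.5,328,30 467.5,-70.5,212,30
```

```text
bay [[467.82271431 -70.47060628  19.        ]] lid [[ 401.06075315 -150.79637267  185.16994783]] [ 400.64409166 -150.94476362  327.56994783]
timer [ 436.07995276 -284.26504403   65.        ] -147.09230151911424 39.746000071180816
t 3.7167 p [ 400.6 -150.9  327.6] yaw 30.0 open 45.5 q6 2.07
467.5,-70.5,328,30 travel [ 9.81 -3.63 -0.04] rot [ 0.001 -0.    -0.   ]
467.5,-70.5,212,30 travel [ 9.81 -3.64 11.56] rot [ 0.001 -0.    -0.   ]
```

Request:
arm_command([
  {"rotation":[0,0,0],"travel":[4,-1.5,0],"fingers":0},
  {"rotation":[0,0,0],"travel":[8,-3,0],"fingers":0},
  {"rotation":[0,0,0],"travel":[9.8,-3.6,0],"fingers":0},
  {"rotation":[0,0,0],"travel":[9.8,-3.6,0],"fingers":0},
  {"rotation":[0,0,0],"travel":[9.8,-3.6,3],"fingers":0},
  {"rotation":[0,0,0],"travel":[9.8,-3.6,6],"fingers":0},
  {"rotation":[0,0,0],"travel":[9.8,-3.6,9],"fingers":0},
  {"rotation":[0,0,0],"travel":[9.8,-3.6,10.5],"fingers":0},
  {"rotation":[0,0,0],"travel":[9.8,-3.6,11.4],"fingers":0},
  {"rotation":[0,0,0],"travel":[9.8,-3.6,11.4],"fingers":0},
])

```text
time: 4.55
tool_pos: [466.8, -70.6, 211.8]
tcp_rot: [-0.001, 0.966, 0.258, -0.001]
contact_force: [-0.8, 0.2, -0.8]
opening: 45.4
grasp_force: 61.7
```

Request:
arm_command([
  {"rotation":[0,0,0],"travel":[0,0,0.2],"fingers":0},
  {"rotation":[0,0,0],"travel":[0,0,0.4],"fingers":0},
  {"rotation":[0,0,0],"travel":[0,0,0.4],"fingers":0},
])

```text
time: 4.8
tool_pos: [467.4, -70.3, 209.8]
tcp_rot: [0.0, 0.966, 0.259, 0.001]
contact_force: [-0.5, -0.2, -1.0]
opening: 45.3
grasp_force: 61.7
```

Request:
arm_command([
  {"rotation":[0,0,0],"travel":[0,0,0.1],"fingers":0},
  {"rotation":[0,0,0],"travel":[0,0,0.1],"fingers":0},
  {"rotation":[0,0,0],"travel":[0,0,0.1],"fingers":0.75},
  {"rotation":[0,0,0],"travel":[0,0,0.1],"fingers":0.75},
  {"rotation":[0,0,0],"travel":[0,0,0.1],"fingers":0.75},
  {"rotation":[0,0,0],"travel":[0,0,0.1],"fingers":0.75},
  {"rotation":[0,0,0],"travel":[0,0,-3],"fingers":0.75},
  {"rotation":[0,0,0],"travel":[0,0,-6],"fingers":0.75},
  {"rotation":[0,0,0],"travel":[0,0,-10],"fingers":0.75},
  {"rotation":[0,0,0],"travel":[0,0,-11.5],"fingers":1},
])

```text
time: 5.63
tool_pos: [467.5, -70.1, 328.4]
tcp_rot: [0.001, 0.966, 0.259, 0.002]
contact_force: [0.5, -0.0, 0.3]
opening: 74.1
grasp_force: 0.0
```

```bash
python3 - <<'E'
from h import *
cv2.imwrite("pics/w3.png",ctrl.snapshot("wrist")["frame"])
E
python3 go.py 436.5,-285.5,320,33 436.5,-285.5,201,33
```

```text
t 5.6833 p [467.9 -70.2 329.3] yaw 30.0 open 81.1 q6 2.3
436.5,-285.5,320,33 travel [-13.49  17.07   0.95] rot [ 0.005 -0.004 -0.052]
436.5,-285.5,201,33 travel [-13.54  17.01  12.85] rot [ 0.005 -0.004 -0.052]
```

View pics/w3.png

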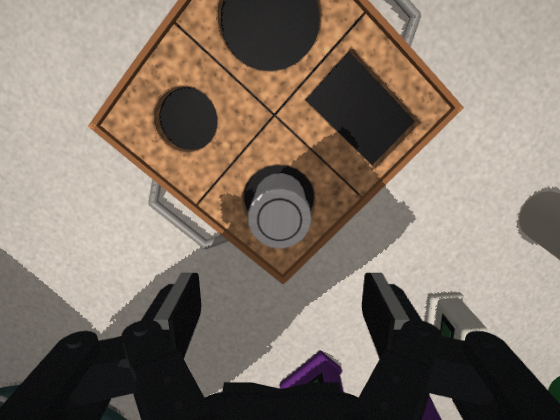

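The tin stands upright in its bay (lid at 279,218), and the timer bay's corners are clear. Timer next.

Request:
arm_command([
  {"rotation":[0,0,-0.052],"travel":[-2.4,3,0.9],"fingers":1},
  {"rotation":[0,0,-0.052],"travel":[-4.9,6.2,0.9],"fingers":1},
  {"rotation":[0,0,-0.052],"travel":[-7.4,9.4,0.9],"fingers":1},
  {"rotation":[0,0,-0.052],"travel":[-9.9,12.5,0.9],"fingers":1},
  {"rotation":[0,0,-0.052],"travel":[-12.3,15.6,0.9],"fingers":1},
  {"rotation":[0,0,-0.052],"travel":[-13.5,17.1,0.9],"fingers":1},
  {"rotation":[0,0,-0.052],"travel":[-13.5,17.1,0.9],"fingers":1},
  {"rotation":[0,0,-0.052],"travel":[-13.5,17.1,0.9],"fingers":1},
  {"rotation":[0,0,-0.052],"travel":[-13.5,17.1,0.9],"fingers":1},
])

```text
time: 6.43
tool_pos: [435.6, -285.1, 315.0]
tcp_rot: [-0.0, 0.959, 0.284, -0.0]
contact_force: [-0.6, 0.1, -0.2]
opening: 85.2
grasp_force: 0.0
```

```bash
python3 - <<'E'
from h import *
s=ctrl.snapshot("wrist");v=s["frame"]; cv2.imwrite("pics/w4.png",v)
u=proj([[436,-286,65],[436,-286,10]],s);print(u)
E
python3 go.py 436.5,-286,201,33
```

```text
[[283.04032989 224.65719391]
 [282.6327227  202.32746748]]
t 6.4833 p [ 435.7 -284.7  315.1] yaw 33.0 open 85.5 q6 1.83
436.5,-286,201,33 travel [-0.    0.15 11.41] rot [-0.001 -0.     0.001]
```

View pics/w4.png

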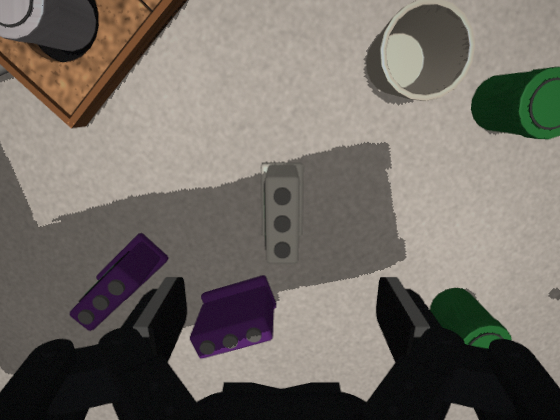

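The timer is centred under the gripper (buttons at u=282, v=196/223/250), with the purple block 35 mm or more clear. I'll descend and grip.

Request:
arm_command([
  {"rotation":[0,0,0],"travel":[0,0,4],"fingers":1},
  {"rotation":[0,0,0],"travel":[0,0,8],"fingers":1},
  {"rotation":[0,0,0],"travel":[0,0,11],"fingers":1},
  {"rotation":[0,0,0],"travel":[0,0,11.4],"fingers":1},
  {"rotation":[0,0,0],"travel":[0,0,11.4],"fingers":0.5},
  {"rotation":[0,0,0],"travel":[0,0,11.4],"fingers":0.4},
  {"rotation":[0,0,0],"travel":[0,0,11.4],"fingers":0},
  {"rotation":[0,0,0],"travel":[0,0,11.4],"fingers":0},
  {"rotation":[0,0,0],"travel":[0,0,11.4],"fingers":0},
  {"rotation":[0,0,0],"travel":[0,0,11.4],"fingers":0},
])

```text
time: 7.32
tool_pos: [436.0, -285.8, 202.5]
tcp_rot: [0.001, 0.959, 0.284, 0.001]
contact_force: [-0.5, 0.6, 11.9]
opening: 22.7
grasp_force: 59.1
```

Request:
arm_command([
  {"rotation":[0,0,0],"travel":[0,0,0],"fingers":0},
  {"rotation":[0,0,0],"travel":[0,0,0],"fingers":0},
  {"rotation":[0,0,0],"travel":[0,0,0],"fingers":0},
])

```text
time: 7.57
tool_pos: [436.0, -285.9, 202.5]
tcp_rot: [0.001, 0.959, 0.284, 0.001]
contact_force: [-0.1, 1.1, 11.8]
opening: 23.4
grasp_force: 59.1
```

```bash
python3 go.py 436,-286,320,33 567.5,-92,320,77 567.5,-92,209,77
```

```text
t 7.5667 p [ 436.  -285.9  202.5] yaw 33.0 open 23.4 q6 1.83
436,-286,320,33 travel [  0.     0.03 -11.75] rot [ 0.002 -0.001 -0.   ]
567.5,-92,320,77 travel [ 21.59  -9.08 -11.75] rot [ 0.002  0.    -0.768]
567.5,-92,209,77 travel [21.59 -9.1  -0.65] rot [ 0.002  0.    -0.768]
```

Request:
arm_command([
  {"rotation":[0,0,0],"travel":[0,0,-3],"fingers":0},
  {"rotation":[0,0,0],"travel":[0,0,-6],"fingers":0},
  {"rotation":[0,0,0],"travel":[0,0,-9.5],"fingers":0},
  {"rotation":[0,0,-0.11],"travel":[3,-1.3,-11.7],"fingers":0},
  {"rotation":[0,0,-0.22],"travel":[6,-2.5,-11.7],"fingers":0},
  {"rotation":[0,0,-0.33],"travel":[9,-3.8,-11.7],"fingers":0},
  {"rotation":[0,0,-0.44],"travel":[12.5,-5.3,-11.7],"fingers":0},
  {"rotation":[0,0,-0.55],"travel":[15.5,-6.5,-11.7],"fingers":0},
  {"rotation":[0,0,-0.66],"travel":[18.5,-7.8,-11.7],"fingers":0},
  {"rotation":[0,0,-0.768],"travel":[21.6,-9.1,-11.7],"fingers":0},
])

```text
time: 8.4
tool_pos: [567.9, -90.1, 318.9]
tcp_rot: [0.0, 0.781, 0.625, 0.0]
contact_force: [1.2, -0.7, -0.5]
opening: 23.1
grasp_force: 59.4
```

Request:
arm_command([
  {"rotation":[0,0,0],"travel":[0,0,0],"fingers":0},
  {"rotation":[0,0,0],"travel":[0,0,0],"fingers":0},
  {"rotation":[0,0,0],"travel":[0,0,0],"fingers":0},
])

```text
time: 8.65
tool_pos: [567.1, -91.8, 318.4]
tcp_rot: [0.0, 0.783, 0.622, -0.0]
contact_force: [-0.5, 0.7, -1.3]
opening: 23.2
grasp_force: 59.4
```

```bash
python3 - <<'E'
from h import *
s=ctrl.snapshot("wrist");v=s["frame"]; z=ctrl.read_state()["tool_pos"][2]
u=proj([[589.2,7.1,19],[567.9,-92.2,19]],s);print(u)
a=np.radians(77.1);y=np.array([np.cos(a),np.sin(a)]);x=np.array([y[1],-y[0]])
c=[np.r_[np.array([567.9,-92.2])+i*26*x+j*41*y,19] for i,j in((1,1),(1,-1),(-1,-1),(-1,1))]
cv2.polylines(v,[proj(c,s).round().astype(np.int32)],True,(0,0,255),1)
cv2.imwrite("pics/w5.png",v)
E
python3 go.py 567.8,-92,209,77
```

```text
[[280.90747358  74.47791336]
 [282.73349535 204.61450497]]
t 8.7 p [566.9 -92.2 318.4] yaw 76.9 open 22.7 q6 1.5
567.8,-92,209,77 travel [ 0.04  0.08 10.94] rot [ 0.     0.    -0.002]
```

View pics/w5.png

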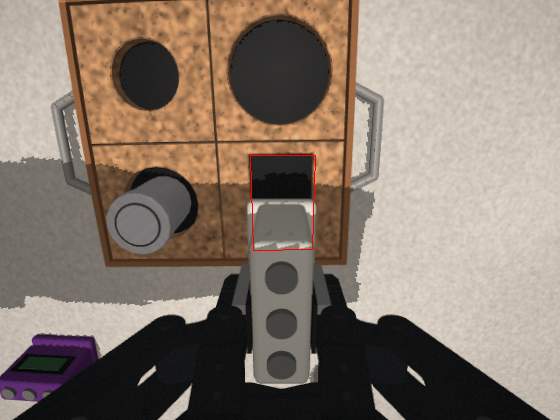

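The predicted timer-bay outline (red) matches the hole, and the cup bay at (281,73) matches too. Lowering.

Request:
arm_command([
  {"rotation":[0,0,0],"travel":[0,0,3],"fingers":0},
  {"rotation":[0,0,0],"travel":[0,0,6],"fingers":0},
  {"rotation":[0,0,0],"travel":[0,0,8],"fingers":0},
  {"rotation":[0,0,0],"travel":[0,0,9.5],"fingers":0},
  {"rotation":[0,0,0],"travel":[0,0,10.3],"fingers":0},
  {"rotation":[0,0,0],"travel":[0,0,10.8],"fingers":0},
  {"rotation":[0,0,0],"travel":[0,0,10.8],"fingers":0},
  {"rotation":[0,0,0],"travel":[0,0,10.8],"fingers":0},
])

```text
time: 9.37
tool_pos: [567.4, -92.1, 210.9]
tcp_rot: [0.0, 0.783, 0.622, 0.0]
contact_force: [-0.7, -0.1, -1.5]
opening: 23.2
grasp_force: 59.6
```

Request:
arm_command([
  {"rotation":[0,0,0],"travel":[0,0,0.15],"fingers":0},
  {"rotation":[0,0,0],"travel":[0,0,0.3],"fingers":0},
  {"rotation":[0,0,0],"travel":[0,0,0.3],"fingers":0},
])

```text
time: 9.62
tool_pos: [567.5, -91.8, 207.6]
tcp_rot: [0.0, 0.783, 0.622, 0.0]
contact_force: [-0.8, -0.7, -0.3]
opening: 23.3
grasp_force: 59.7
```

Request:
arm_command([
  {"rotation":[0,0,0],"travel":[0,0,0.08],"fingers":0},
  {"rotation":[0,0,0],"travel":[0,0,0.08],"fingers":0},
  {"rotation":[0,0,0],"travel":[0,0,0.08],"fingers":0.6},
  {"rotation":[0,0,0],"travel":[0,0,0.08],"fingers":0.6},
  {"rotation":[0,0,0],"travel":[0,0,0.08],"fingers":0.6},
  {"rotation":[0,0,0],"travel":[0,0,0.08],"fingers":0.6},
  {"rotation":[0,0,0],"travel":[0,0,-3],"fingers":0.6},
  {"rotation":[0,0,0],"travel":[0,0,-6],"fingers":0.6},
  {"rotation":[0,0,0],"travel":[0,0,-10],"fingers":0.6},
  {"rotation":[0,0,0],"travel":[0,0,-11.5],"fingers":1},
])

```text
time: 10.45
tool_pos: [567.7, -91.7, 326.7]
tcp_rot: [0.002, 0.783, 0.622, 0.001]
contact_force: [0.7, -0.2, 0.9]
opening: 62.1
grasp_force: 0.0
```

```bash
python3 - <<'E'
from h import *
s=ctrl.snapshot("wrist"); cv2.imwrite("pics/w6.png",s["frame"])
print(world((422,50),62,s))
E
python3 go.py 578,-301,320,77
```

```text
[[ 6.82594819e+02 -6.53724384e-01  6.20000000e+01]]
t 10.5 p [568.1 -91.8 327.7] yaw 77.0 open 69.4 q6 1.5
578,-301,320,77 travel [-20.16   5.66   0.82] rot [0.007 0.    0.   ]
```

Request:
arm_command([
  {"rotation":[0.007,0,0],"travel":[-3.5,1,0.8],"fingers":1},
  {"rotation":[0.007,0,0],"travel":[-7.4,2.1,0.8],"fingers":1},
  {"rotation":[0.007,0,0],"travel":[-11.3,3.2,0.8],"fingers":1},
  {"rotation":[0.007,0,0],"travel":[-15.2,4.3,0.8],"fingers":1},
  {"rotation":[0.007,0,0],"travel":[-18.5,5.2,0.8],"fingers":1},
  {"rotation":[0.007,0,0],"travel":[-20.2,5.7,0.8],"fingers":1},
  {"rotation":[0.007,0,0],"travel":[-20.2,5.7,0.8],"fingers":1},
  {"rotation":[0.007,0,0],"travel":[-20.2,5.7,0.8],"fingers":1},
  {"rotation":[0.007,0,0],"travel":[-20.2,5.7,0.8],"fingers":1},
])

```text
time: 11.25
tool_pos: [577.3, -300.7, 313.9]
tcp_rot: [-0.003, 0.783, 0.623, -0.002]
contact_force: [0.6, 0.2, 0.6]
opening: 85.8
grasp_force: 0.0
```

```bash
python3 - <<'E'
from h import *
s=ctrl.snapshot("wrist");v=s["frame"]
t=np.linspace(0,2*np.pi,60); P=np.c_[578+30*np.cos(t),-301+30*np.sin(t),0*t+62]
cv2.polylines(v,[proj(P,s).round().astype(np.int32)],True,(0,0,255),1)
cv2.imwrite("pics/w7.png",v); print(proj([578,-301,62],s))
E
python3 go.py 578,-301,201,77
```

```text
[[285.60808955 224.36471834]]
t 11.3 p [ 577.4 -300.3  314.1] yaw 77.0 open 85.4 q6 1.19
578,-301,201,77 travel [-0.06  0.16 11.31] rot [-0.007 -0.     0.001]
```

View pics/w7.png

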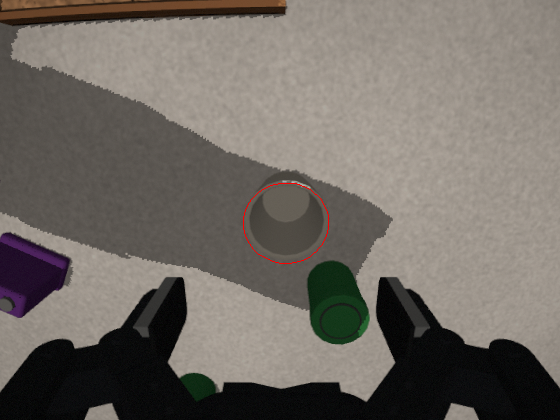

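The predicted rim circle sits on the cup (286,222), and the green tin is well outside the finger sweep. I'll descend and grip.

Request:
arm_command([
  {"rotation":[-0.007,0,0],"travel":[0,0.1,4],"fingers":1},
  {"rotation":[-0.007,0,0],"travel":[0,0.1,8],"fingers":1},
  {"rotation":[-0.007,0,0],"travel":[0,0.1,11],"fingers":1},
  {"rotation":[-0.007,0,0],"travel":[0,0.1,11.3],"fingers":1},
  {"rotation":[-0.007,0,0],"travel":[0,0.1,11.3],"fingers":1},
  {"rotation":[-0.007,0,0],"travel":[0,0.1,11.3],"fingers":0.7},
  {"rotation":[-0.007,0,0],"travel":[0,0.1,11.3],"fingers":0.6},
  {"rotation":[-0.007,0,0],"travel":[0,0.1,11.3],"fingers":0},
  {"rotation":[-0.007,0,0],"travel":[0,0.1,11.3],"fingers":0},
  {"rotation":[-0.007,0,0],"travel":[0,0.1,11.3],"fingers":0},
])

```text
time: 12.13
tool_pos: [578.2, -301.5, 204.4]
tcp_rot: [0.002, 0.783, 0.623, 0.001]
contact_force: [-2.7, 3.7, 16.7]
opening: 58.0
grasp_force: 60.6
```

Request:
arm_command([
  {"rotation":[0,0,0],"travel":[0,0,0],"fingers":0},
  {"rotation":[0,0,0],"travel":[0,0,0],"fingers":0},
  {"rotation":[0,0,0],"travel":[0,0,0],"fingers":0},
])

```text
time: 12.38
tool_pos: [578.2, -301.5, 204.4]
tcp_rot: [0.002, 0.783, 0.623, 0.001]
contact_force: [-2.8, 4.2, 16.0]
opening: 57.9
grasp_force: 60.6
```

```bash
python3 go.py 578,-301,325,77 589.3,7.1,325,77
```

```text
t 12.3833 p [ 578.2 -301.5  204.4] yaw 77.0 open 57.9 q6 1.19
578,-301,325,77 travel [  0.03   0.02 -12.06] rot [0.004 0.001 0.   ]
589.3,7.1,325,77 travel [ 30.3   -5.81 -12.12] rot [0.004 0.001 0.   ]
```

Request:
arm_command([
  {"rotation":[0,0,0],"travel":[0,0,-2],"fingers":0},
  {"rotation":[0,0,0],"travel":[0,0,-5],"fingers":0},
  {"rotation":[0,0,0],"travel":[0,0,-8],"fingers":0},
  {"rotation":[0,0,0],"travel":[0,0,-11],"fingers":0},
  {"rotation":[0,0,0],"travel":[2.9,-0.6,-12.2],"fingers":0},
  {"rotation":[0,0,0],"travel":[6.3,-1.2,-12.2],"fingers":0},
  {"rotation":[0,0,0],"travel":[9.8,-1.9,-12.2],"fingers":0},
  {"rotation":[0,0,0],"travel":[13.3,-2.5,-12.2],"fingers":0},
  {"rotation":[0,0,0],"travel":[16.8,-3.2,-12.2],"fingers":0},
  {"rotation":[0,0,0],"travel":[20.3,-3.9,-12.2],"fingers":0},
])

```text
time: 13.22
tool_pos: [585.1, -93.1, 324.9]
tcp_rot: [0.001, 0.783, 0.622, 0.001]
contact_force: [0.3, 0.3, -0.9]
opening: 58.1
grasp_force: 64.4
```

Request:
arm_command([
  {"rotation":[0,0,0],"travel":[3.5,-0.7,0],"fingers":0},
  {"rotation":[0,0,0],"travel":[7,-1.3,0],"fingers":0},
  {"rotation":[0,0,0],"travel":[10,-1.9,0],"fingers":0},
  {"rotation":[0,0,0],"travel":[10,-1.9,0],"fingers":0},
  {"rotation":[0,0,0],"travel":[10,-1.9,0],"fingers":0},
  {"rotation":[0,0,0],"travel":[10,-1.9,0],"fingers":0},
])

```text
time: 13.72
tool_pos: [589.3, 6.8, 324.2]
tcp_rot: [0.001, 0.783, 0.623, 0.0]
contact_force: [-0.7, 0.1, -1.6]
opening: 57.8
grasp_force: 64.4
```

```bash
python3 - <<'E'
from h import *
s=ctrl.snapshot("wrist");v=s["frame"]; p=ctrl.read_state()["tool_pos"]
t=np.linspace(0,2*np.pi,60)
for c,r,z in((p[:2],30,p[2]-204.4+62),((589.2,7.1),39,19),((489.9,28.9),26,19)):
    P=np.c_[c[0]+r*np.cos(t),c[1]+r*np.sin(t),0*t+z]; cv2.polylines(v,[proj(P,s).round().astype(np.int32)],True,(0,0,255),1)
cv2.imwrite("pics/w8.png",v)
E
python3 go.py 589.2,7.1,212,77
```

```text
t 13.7667 p [589.4   6.3 324. ] yaw 77.0 open 57.9 q6 1.67
589.2,7.1,212,77 travel [ 0.08 -0.05 11.2 ] rot [ 0.001  0.    -0.001]
```

View pics/w8.png

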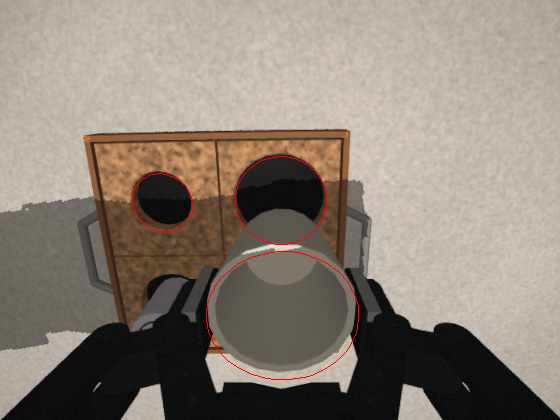

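The bays match the predictions (red). The cup's rim looks slightly smaller than predicted, so it may hang 3–7 mm lower. I'll lower gently while watching the force.

Request:
arm_command([
  {"rotation":[0,0,0],"travel":[0.1,0,3],"fingers":0},
  {"rotation":[0,0,0],"travel":[0.1,0,6],"fingers":0},
  {"rotation":[0,0,0],"travel":[0.1,0,8],"fingers":0},
  {"rotation":[0,0,0],"travel":[0.1,0,9.5],"fingers":0},
  {"rotation":[0,0,0],"travel":[0.1,0,10.3],"fingers":0},
  {"rotation":[0,0,0],"travel":[0.1,0,10.6],"fingers":0},
  {"rotation":[0,0,0],"travel":[0.1,0,10.6],"fingers":0},
  {"rotation":[0,0,0],"travel":[0.1,0,10.6],"fingers":0},
])

```text
time: 14.43
tool_pos: [589.9, 7.5, 218.1]
tcp_rot: [0.0, 0.783, 0.622, 0.0]
contact_force: [0.6, -0.6, -1.8]
opening: 57.8
grasp_force: 64.4
```

Request:
arm_command([
  {"rotation":[0,0,0],"travel":[0,0,0.1],"fingers":0},
  {"rotation":[0,0,0],"travel":[0,0,0.2],"fingers":0},
  {"rotation":[0,0,0],"travel":[0,0,0.3],"fingers":0},
  {"rotation":[0,0,0],"travel":[0,0,0.3],"fingers":0},
])

```text
time: 14.77
tool_pos: [589.5, 7.9, 214.3]
tcp_rot: [0.0, 0.783, 0.623, 0.0]
contact_force: [0.1, 0.7, -1.7]
opening: 57.7
grasp_force: 64.4
```

Request:
arm_command([
  {"rotation":[0,0,0],"travel":[0,0,0.1],"fingers":0},
  {"rotation":[0,0,0],"travel":[0,0,0.2],"fingers":0},
  {"rotation":[0,0,0],"travel":[0,0,0.2],"fingers":0},
])

```text
time: 15.02
tool_pos: [589.4, 7.9, 212.0]
tcp_rot: [-0.0, 0.783, 0.622, -0.0]
contact_force: [0.1, -0.7, -1.9]
opening: 57.9
grasp_force: 64.4
```

Still hanging (-1.9 N), with no contact yet.

Request:
arm_command([
  {"rotation":[0,0,0],"travel":[0,0,0.1],"fingers":0},
  {"rotation":[0,0,0],"travel":[0,0,0.2],"fingers":0},
  {"rotation":[0,0,0],"travel":[0,0,0.2],"fingers":0},
])

```text
time: 15.27
tool_pos: [589.4, 7.9, 209.9]
tcp_rot: [-0.0, 0.783, 0.622, -0.0]
contact_force: [-0.7, -0.1, -1.1]
opening: 57.7
grasp_force: 64.4
```

Request:
arm_command([
  {"rotation":[0,0,0],"travel":[0,0,0.1],"fingers":0},
  {"rotation":[0,0,0],"travel":[0,0,0.15],"fingers":0},
  {"rotation":[0,0,0],"travel":[0,0,0.15],"fingers":0},
])

```text
time: 15.52
tool_pos: [589.4, 8.0, 209.5]
tcp_rot: [0.0, 0.783, 0.622, 0.0]
contact_force: [-5.3, 0.5, 12.1]
opening: 57.8
grasp_force: 65.4
```

Contact with the floor at 209.5, as computed. Releasing and lifting.

Request:
arm_command([
  {"rotation":[0,0,0],"travel":[0,0,-0.1],"fingers":0.85},
  {"rotation":[0,0,0],"travel":[0,0,-0.1],"fingers":0.85},
  {"rotation":[0,0,0],"travel":[0,0,-0.1],"fingers":0.85},
  {"rotation":[0,0,0],"travel":[0,0,-0.1],"fingers":0.85},
  {"rotation":[0,0,0],"travel":[0,0,-2],"fingers":0.85},
  {"rotation":[0,0,0],"travel":[0,0,-5],"fingers":0.85},
  {"rotation":[0,0,0],"travel":[0,0,-9],"fingers":0.85},
  {"rotation":[0,0,0],"travel":[0,0,-12],"fingers":1},
  {"rotation":[0,0,0],"travel":[0,0,-12],"fingers":1},
])

```text
time: 16.27
tool_pos: [590.5, 7.8, 334.5]
tcp_rot: [0.003, 0.783, 0.622, 0.003]
contact_force: [1.2, 0.4, -0.1]
opening: 85.6
grasp_force: 0.0
```

```bash
python3 go.py 486,407,325,77; python3 go.py 420,360,325,77
python3 - <<'E'
from h import *
s=ctrl.snapshot("wrist"); cv2.imwrite("pics/w9.png",s["frame"])
E
```

```text
t 16.2667 p [590.5   7.8 334.5] yaw 77.0 open 85.6 q6 1.67
486,407,325,77 travel [ 36.54 -19.17   0.83] rot [ 0.008 -0.001 -0.   ]
t 16.2667 p [590.5   7.8 334.5] yaw 77.0 open 85.6 q6 1.67
420,360,325,77 travel [ 30.48 -24.54   0.78] rot [ 0.008 -0.001 -0.   ]
```

Request:
arm_command([
  {"rotation":[0.008,0,0],"travel":[36.5,-19.2,0.8],"fingers":1},
  {"rotation":[0.008,0,0],"travel":[36.5,-19.2,0.8],"fingers":1},
  {"rotation":[0.008,0,0],"travel":[36.5,-19.2,0.8],"fingers":1},
  {"rotation":[0.008,0,0],"travel":[36.5,-19.2,0.8],"fingers":1},
  {"rotation":[0.008,0,0],"travel":[36.5,-19.2,0.8],"fingers":1},
  {"rotation":[0.008,0,0],"travel":[36.5,-19.2,0.8],"fingers":1},
  {"rotation":[0.008,0,0],"travel":[36.5,-19.2,0.8],"fingers":1},
  {"rotation":[0.008,0,0],"travel":[36.5,-19.2,0.8],"fingers":1},
  {"rotation":[0.008,0,0],"travel":[36.5,-19.2,0.8],"fingers":1},
  {"rotation":[0.008,0,0],"travel":[36.5,-19.2,0.8],"fingers":1},
])

```text
time: 17.15
tool_pos: [483.3, 409.0, 319.5]
tcp_rot: [-0.003, 0.782, 0.623, -0.003]
contact_force: [1.1, -0.3, 0.8]
opening: 85.7
grasp_force: 0.0
```

Request:
arm_command([
  {"rotation":[0,0,0],"travel":[0,0,0],"fingers":1},
  {"rotation":[0,0,0],"travel":[0,0,0],"fingers":1},
  {"rotation":[0,0,0],"travel":[0,0,0],"fingers":1},
  {"rotation":[0,0,0],"travel":[0,0,0],"fingers":1},
])

```text
time: 17.48
tool_pos: [484.9, 405.7, 320.3]
tcp_rot: [-0.003, 0.783, 0.622, -0.003]
contact_force: [0.1, 0.3, 0.5]
opening: 85.6
grasp_force: 0.0
```

```bash
python3 - <<'E'
from h import *
s=ctrl.snapshot("wrist"); cv2.imwrite("pics/w10.png",s["frame"]); print(proj([485,407,72],s))
E
python3 go.py 486,407,195,77
```

```text
[[284.57476299 223.85369584]]
t 17.5333 p [485.  405.6 320.5] yaw 76.9 open 85.6 q6 2.37
486,407,195,77 travel [ 0.16  0.16 12.55] rot [-0.008  0.    -0.002]
```

View pics/w10.png

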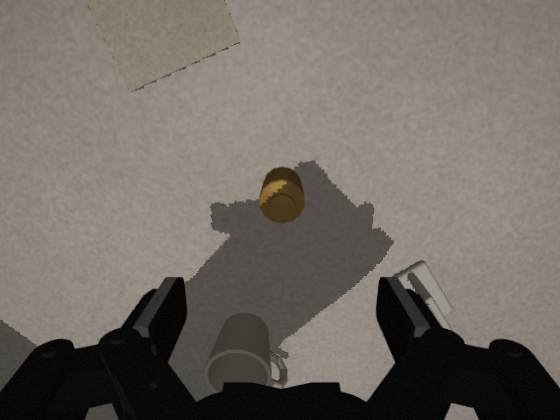

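The weight's knob is at (283,208), about 11 mm further along tool x than predicted. The mug is at (242,350) and the card stand at (425,290), both behind.

```bash
python3 - <<'E'
from h import *
s=ctrl.snapshot("wrist"); p=world((283,208),72,s)[0]; b=world((283,216),52,s)[0];print(p,b)
g=s["frame"]; hsv=cv2.cvtColor(g,cv2.COLOR_BGR2HSV); m=((hsv[...,1]>120)&(hsv[...,0]<30)).astype(np.uint8)[140:240,230:330]
x,y,w,h=cv2.boundingRect(m); print(x+230,y+140,w,h)
t=np.linspace(0,2*np.pi,90)
for z,r in((0,17),(52,17),(72,10)):
    u=proj(np.c_[p[0]+r*np.cos(t),p[1]+r*np.sin(t),0*t+z],s); print(z,u.min(0),u.max(0))
E
python3 go.py 488,417.5,195,77
```

```text
[486.65923781 418.26354408  72.        ] [483.81988121 406.04978887  52.        ]
259 167 45 56
0 [263.92609736 164.46737873] [302.42621394 202.05835017]
52 [259.95511214 177.15139424] [306.17857088 221.6097437 ]
72 [268.27399035 193.74814676] [297.73534482 221.85865547]
t 17.5833 p [485.1 405.6 320.6] yaw 76.9 open 85.7 q6 2.37
488,417.5,195,77 travel [ 1.23  0.12 12.56] rot [-0.008  0.    -0.002]
```

Request:
arm_command([
  {"rotation":[-0.008,0,0],"travel":[1.1,-0.1,3],"fingers":1},
  {"rotation":[-0.008,0,0],"travel":[1.1,-0.1,7],"fingers":1},
  {"rotation":[-0.008,0,0],"travel":[1.1,-0.1,11],"fingers":1},
  {"rotation":[-0.008,0,0],"travel":[1.1,-0.1,12.6],"fingers":1},
  {"rotation":[-0.008,0,0],"travel":[1.1,-0.1,12.6],"fingers":1},
  {"rotation":[-0.008,0,0],"travel":[1.1,-0.1,12.6],"fingers":0.6},
  {"rotation":[-0.008,0,0],"travel":[1.1,-0.1,12.6],"fingers":0.5},
  {"rotation":[-0.008,0,0],"travel":[1.1,-0.1,12.6],"fingers":0},
  {"rotation":[-0.008,0,0],"travel":[1.1,-0.1,12.6],"fingers":0},
  {"rotation":[-0.008,0,0],"travel":[1.1,-0.1,12.6],"fingers":0},
])

```text
time: 18.42
tool_pos: [485.4, 418.1, 196.4]
tcp_rot: [0.0, 0.783, 0.622, 0.001]
contact_force: [-1.0, -2.4, 6.4]
opening: 32.0
grasp_force: 58.9
```

Request:
arm_command([
  {"rotation":[0,0,0],"travel":[0,0,0],"fingers":0},
  {"rotation":[0,0,0],"travel":[0,0,0],"fingers":0},
  {"rotation":[0,0,0],"travel":[0,0,0],"fingers":0},
])

```text
time: 18.67
tool_pos: [485.4, 418.1, 196.4]
tcp_rot: [0.0, 0.783, 0.622, 0.001]
contact_force: [-1.0, -2.5, 10.9]
opening: 32.2
grasp_force: 59.2
```

```bash
python3 go.py 486,417,320,77 489.9,29,320,77
```

```text
t 18.6667 p [485.4 418.1 196.4] yaw 77.0 open 32.2 q6 2.38
486,417,320,77 travel [ -0.07   0.11 -12.36] rot [ 0.002 -0.002 -0.   ]
489.9,29,320,77 travel [-37.79   9.22 -12.41] rot [ 0.002 -0.002 -0.   ]
```

Request:
arm_command([
  {"rotation":[0,0,0],"travel":[0,0,-2],"fingers":0},
  {"rotation":[0,0,0],"travel":[0,0,-5],"fingers":0},
  {"rotation":[0,0,0],"travel":[0,0,-8],"fingers":0},
  {"rotation":[0,0,0],"travel":[0,0,-11],"fingers":0},
  {"rotation":[0,0,0],"travel":[-3,0.7,-12.4],"fingers":0},
  {"rotation":[0,0,0],"travel":[-6.5,1.6,-12.4],"fingers":0},
  {"rotation":[0,0,0],"travel":[-10,2.4,-12.4],"fingers":0},
  {"rotation":[0,0,0],"travel":[-13.5,3.3,-12.4],"fingers":0},
  {"rotation":[0,0,0],"travel":[-17,4.1,-12.4],"fingers":0},
  {"rotation":[0,0,0],"travel":[-20.5,5,-12.4],"fingers":0},
])

```text
time: 19.5
tool_pos: [487.0, 205.4, 319.2]
tcp_rot: [0.0, 0.783, 0.623, 0.0]
contact_force: [1.1, -0.8, -2.6]
opening: 32.1
grasp_force: 60.6
```

Request:
arm_command([
  {"rotation":[0,0,0],"travel":[-3.5,0.9,0],"fingers":0},
  {"rotation":[0,0,0],"travel":[-7,1.7,0],"fingers":0},
  {"rotation":[0,0,0],"travel":[-10.5,2.6,0],"fingers":0},
  {"rotation":[0,0,0],"travel":[-14,3.4,0],"fingers":0},
  {"rotation":[0,0,0],"travel":[-16.5,4,0],"fingers":0},
  {"rotation":[0,0,0],"travel":[-17.3,4.2,0],"fingers":0},
  {"rotation":[0,0,0],"travel":[-17.3,4.2,0],"fingers":0},
  {"rotation":[0,0,0],"travel":[-17.3,4.2,0],"fingers":0},
  {"rotation":[0,0,0],"travel":[-17.3,4.2,0],"fingers":0},
])

```text
time: 20.25
tool_pos: [489.6, 29.7, 318.9]
tcp_rot: [-0.0, 0.782, 0.623, 0.0]
contact_force: [0.5, 0.9, -3.1]
opening: 32.2
grasp_force: 60.6
```

```bash
python3 - <<'E'
from h import *
s=ctrl.snapshot("wrist");v=s["frame"]; p=ctrl.read_state()["tool_pos"]
t=np.linspace(0,2*np.pi,60)
for c,r,z in((p[:2],10,p[2]-196.4+72),((489.9,28.9),26,19)):
    P=np.c_[c[0]+r*np.cos(t),c[1]+r*np.sin(t),0*t+z]; cv2.polylines(v,[proj(P,s).round().astype(np.int32)],True,(0,0,255),1)
cv2.imwrite("pics/w11.png",v)
E
python3 go.py 489.9,28.9,205,77
```

```text
t 20.3 p [489.6  29.9 318.8] yaw 77.1 open 32.5 q6 1.69
489.9,28.9,205,77 travel [-0.09  0.05 11.38] rot [ 0.    -0.     0.001]
```

View pics/w11.png

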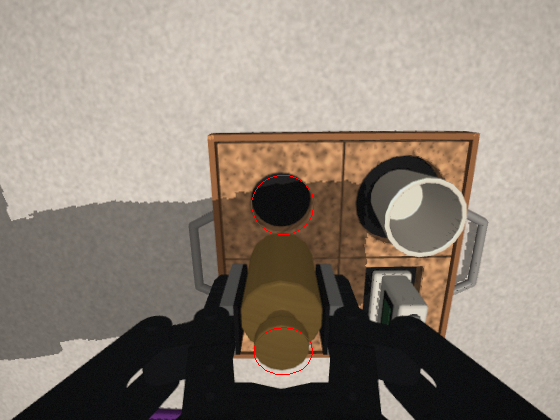

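The bay (282,201) and the held knob (281,345) line up with the tool. Cup and timer stand in their bays. Lowering.

Request:
arm_command([
  {"rotation":[0,0,0],"travel":[0,0,3],"fingers":0},
  {"rotation":[0,0,0],"travel":[0,0,6],"fingers":0},
  {"rotation":[0,0,0],"travel":[0,0,8],"fingers":0},
  {"rotation":[0,0,0],"travel":[0,0,9.5],"fingers":0},
  {"rotation":[0,0,0],"travel":[0,0,10.5],"fingers":0},
  {"rotation":[0,0,0],"travel":[0,0,11.2],"fingers":0},
  {"rotation":[0,0,0],"travel":[0,0,11.2],"fingers":0},
  {"rotation":[0,0,0],"travel":[0,0,11.2],"fingers":0},
])

```text
time: 20.97
tool_pos: [489.7, 29.4, 206.9]
tcp_rot: [-0.0, 0.782, 0.623, -0.0]
contact_force: [1.2, 1.0, -3.5]
opening: 32.1
grasp_force: 60.5
```

Request:
arm_command([
  {"rotation":[0,0,0],"travel":[0,0,0.15],"fingers":0},
  {"rotation":[0,0,0],"travel":[0,0,0.3],"fingers":0},
  {"rotation":[0,0,0],"travel":[0,0,0.3],"fingers":0},
])

```text
time: 21.22
tool_pos: [489.7, 29.0, 203.9]
tcp_rot: [0.0, 0.783, 0.622, 0.0]
contact_force: [-0.0, -0.0, -3.7]
opening: 32.1
grasp_force: 60.5
```

Request:
arm_command([
  {"rotation":[0,0,0],"travel":[0,0,0.1],"fingers":0},
  {"rotation":[0,0,0],"travel":[0,0,0.15],"fingers":0},
  {"rotation":[0,0,0],"travel":[0,0,0.15],"fingers":0},
])

```text
time: 21.47
tool_pos: [489.6, 28.9, 202.2]
tcp_rot: [0.0, 0.783, 0.622, 0.0]
contact_force: [-0.2, -1.0, -2.8]
opening: 32.3
grasp_force: 60.5
```

Request:
arm_command([
  {"rotation":[0,0,0],"travel":[0,0,0.1],"fingers":0},
  {"rotation":[0,0,0],"travel":[0,0,0.1],"fingers":0},
  {"rotation":[0,0,0],"travel":[0,0,0.1],"fingers":0.65},
  {"rotation":[0,0,0],"travel":[0,0,0.1],"fingers":0.65},
  {"rotation":[0,0,0],"travel":[0,0,0.1],"fingers":0.65},
  {"rotation":[0,0,0],"travel":[0,0,0.1],"fingers":0.65},
  {"rotation":[0,0,0],"travel":[0,0,-3],"fingers":0.65},
  {"rotation":[0,0,0],"travel":[0,0,-7],"fingers":0.65},
  {"rotation":[0,0,0],"travel":[0,0,-11],"fingers":0.65},
  {"rotation":[0,0,0],"travel":[0,0,-15],"fingers":0.65},
])

```text
time: 22.3
tool_pos: [489.1, 29.0, 354.1]
tcp_rot: [-0.0, 0.783, 0.622, -0.0]
contact_force: [1.6, 0.5, -0.3]
opening: 55.9
grasp_force: 0.0
```

Request:
arm_command([
  {"rotation":[0,0,0],"travel":[-4,0,-1],"fingers":0.65},
  {"rotation":[0,0,0],"travel":[-8,0,-2],"fingers":0.65},
  {"rotation":[0,0,0],"travel":[-8,0,-2],"fingers":0.65},
  {"rotation":[0,0,0],"travel":[-8,0,-2],"fingers":0.65},
  {"rotation":[0,0,0],"travel":[-8,0,-2],"fingers":0.65},
])

```text
time: 22.72
tool_pos: [471.6, -49.0, 372.0]
tcp_rot: [-0.0, 0.783, 0.622, 0.0]
contact_force: [0.5, -0.1, -0.1]
opening: 55.4
grasp_force: 0.0
```

Run:
```python
from h import *
s=ctrl.snapshot("wrist"); v=s["frame"]; 
q=ctrl.snapshot("scene")["frame"][130:330,190:500]
t=np.linspace(0,2*np.pi,60)
for c,r,z in(((589.2,7.1),30,67),((489.9,28.9),10,77),((467.8,-70.5),23.5,67),((567.9,-92.2),2,70)):
    P=np.c_[c[0]+r*np.cos(t),c[1]+r*np.sin(t),0*t+z]; cv2.polylines(v,[proj(P,s).round().astype(np.int32)],True,(0,0,255),1)
w=cv2.resize(v[:300],(560,300)); q=cv2.resize(q,(465,300),interpolation=cv2.INTER_CUBIC)
cv2.imwrite("pics/w12.png",np.vstack([w,np.pad(q,((0,0),(0,95),(0,0)))]))
```

```text
(no output)
```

View pics/w12.png

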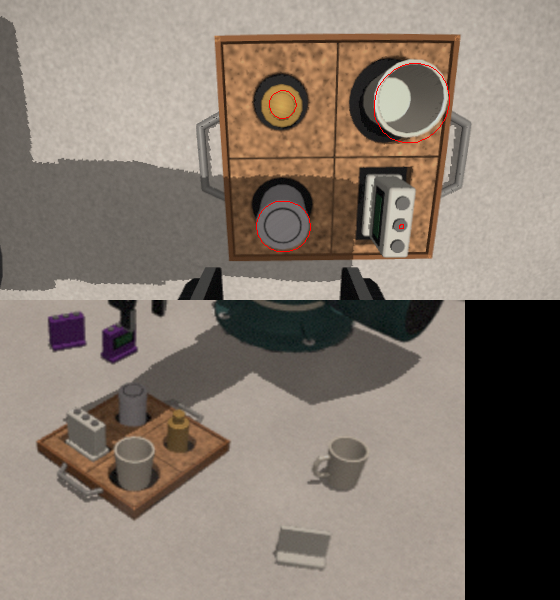

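All four sit at the predicted bay positions: cup rim (409,100), knob (283,104), tin lid (283,225) and timer's middle button (400,227), each within 2–3 px. The scene view shows them upright and fully down, with the mug and card stand unmoved. Handing in.

```bash
python3 -c "
from cell import ctrl
print(ctrl.job_done())"
```

```text
the job is handed in; nothing more can be done
None
```

The cup, timer, tin and weight stand upright and fully down in their own bays, the mug and card stand were not moved, and the job was handed in at about 23 s; no verdict was returned.

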